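# Pack two cartons into the corner of the packing board

## Task

Pack the two cardboard cartons into the corner of the grey packing board. First push the low square carton snug into the corner, tight against both metal stops; only then tip the tall carton over onto one of its broad sides and push it up close, lying lengthwise along the far stop, tight against that stop and against the low carton. Leave the stamp, the vial and the roll of tape beside the board where they are.

Things in the scene. Friction and masses are not known exactly. Their poses are not given: they have to be found in the camera images.
- packing_board: Fixed grey packing board on a box base, top 70 mm above the desk, with two bare-metal stops (10 mm thick, tops 110 mm above the desk) meeting squarely at its far left corner. Origin: inner corner of the stops, at desk height; z up. The board runs 225 mm to -x (robot side, open edge) and 325 mm to -y (right, open edge). Inner faces: far stop x = 0, left stop y = 0 of this frame. Turned up to 9 degrees.
- low_carton: Low square cardboard carton, 80 x 80 x 60 mm high, 0.18 to 0.35 kg, loose on the board near the corner, 20 to 60 mm off both stops, askew by up to 15 degrees. Origin: centre of its underside; x and y square to its sides, z up. In the corner its origin is at x = -40 mm, y = -40 mm of the board frame.
- tall_carton: Tall cardboard carton, 90 (own x) x 40 (own y) x 120 mm (own z), 0.14 to 0.28 kg, balance point at its middle, standing on its 90 x 40 mm end on the right part of the board, askew by up to 12 degrees; own +y points towards the left stop. It can be tipped that way onto its 90 x 120 mm side; it then lies 40 mm high. Origin: centre of the end it stands on at the start.
- tall_carton_middle (a point): Middle of the tall carton (60 mm along its own z from its origin). With both cartons packed it is at x = -45 mm, y = -140 mm of the board's frame, 90 mm above the desk.
- date_stamp: Bystander: wooden-handled hand stamp standing on the desk to the left of the board, 27 x 46 x 70 mm high. Origin: centre of underside.
- reagent_vial: Bystander: white dropper vial standing on the desk to the left of the board, 24 mm across, 64 mm high. Origin: centre of underside.
- tape_roll: Bystander: roll of packing tape lying flat on the desk to the left of the board, 94 mm across, 48 mm high. Origin: centre of underside.

How it is judged:
On the way, in this order (a step that is already met when the one before it is completed fails the run):
1. the low carton is snug in the corner, upright, within 4 mm of both stops and square to them (4 degrees) (x of low_carton in the frame of packing_board above -0.044 m and y of low_carton in the frame of packing_board above -0.044 m and (angle between the x axis of low_carton and the x axis of packing_board, either way round below 0.07 rad or angle between the x axis of low_carton and the y axis of packing_board, either way round below 0.07 rad) and angle between low_carton's own z axis and vertical below 0.08 rad), for 0.2 s.
2. then the tall carton is tipped so that it lies flat on a broad side (angle between the y axis of tall_carton and the z axis of packing_board, either way round below 0.08 rad), for 0.2 s.
At the end, for the whole second after the job is handed in: Low carton upright in the corner, within 4 mm of both stops; tall carton flat on a broad side on the board, its length along the far stop, within 4 mm of that stop and at most 8 mm in all (both gaps) from the tightest packing along it; both square to the stops within 4 degrees, at rest (all of step 1 and angle between the y axis of tall_carton and the z axis of packing_board, either way round below 0.08 rad and angle between the z axis of tall_carton and the y axis of packing_board, either way round below 0.07 rad and x of tall_carton_middle in the frame of packing_board between -0.049 and -0.04 m and y of tall_carton_middle in the frame of packing_board between -0.148 and -0.134 m and z of tall_carton_middle in the frame of packing_board below 0.098 m and linear speed of each of low_carton, tall_carton below 0.01 m/s); the robot touches nothing.
It fails at once if the hand stamp is shifted by more than 30 mm (distance of date_stamp from where it was at the start of the episode above 0.03 m).
It fails at once if the dropper vial is shifted by more than 30 mm (distance of reagent_vial from where it was at the start of the episode above 0.03 m).
It fails at once if the roll of tape is shifted by more than 30 mm (distance of tape_roll from where it was at the start of the episode above 0.03 m).
It also fails if it takes over 72 s, if anything falls off the work surface, if the arm or the gripper's body presses on something with over 40 N, if the wrist force passes 120 N, or if a joint passes its speed limit or range.

## Robot

A 6-joint arm with a two-finger parallel gripper is mounted at the origin on the work surface; the furniture and walls round the work are solid. World frame = base frame: x ahead of the robot, y to its left, z up, the work surface at z = 0. Lengths are in m, angles in rad, forces in N, time in s.
With the tool pointing down it reaches from about 0.35 to 0.775 m from the base axis. Payload 7.3 kg.
Tool frame: the origin (TCP) lies at the very end of the fingers, on their centre line; the grasp point (between the pads) lies 19 mm behind it (robot.hold_point_z is the distance from the TCP to the grasp point, in m); z points along the fingers, y is the direction in which the jaws open and shut (so a half turn about z gives the same grasp; the last joint's range is limited). The gripper opens to 92 mm and grips with 3 to 60 N. Pads are 19 mm wide; open, the fingers measure 130 mm over their backs; the gripper's body (75 mm by 190 mm) begins 47 mm behind the grasp point.
Start: joints at [-1.359, 0.342, 1.524, -0, 1.275, -0.146], TCP at [0.184, -0.492, 0.227] pointing down, gripper open.
Joint ranges: [-2.53, 2.53], [-0.77, 2.02], [0.04, 2.7], [-1, 4.14], [0.28, 2.66], [-3.11, 3.11]. Speed limits (rad/s): [2.57, 2.57, 3.14, 3.14, 3.14, 3.14].

## Interface

Orientations are given as [roll, pitch, yaw] about the fixed x, y, z axes, in that order (R = Rz(yaw) Ry(pitch) Rx(roll)).
In Python, from cell import monitor, viewer, robot gives the robot as it stands.
- The arm moves only by the tool move_arm, never from a script. Its argument "deltas" is a list of rows, each an object of numbers: "x", "y", "z": the shift along the tool's x, y, z in m; "wx", "wy", "wz": the turn, a rotation vector about the tool's x, y, z in degrees; "hand": the opening, from 0 (shut) to 1 (fully open). In form: [{"x": .., "y": .., "z": .., "wx": .., "wy": .., "wz": .., "hand": ..}, ...]. A call has 1 to 8 rows; each row is the pose to reach, as a shift and turn from the pose commanded when the call began, along the tool's axes at that moment; what a row does not reach only later rows make up. A row lasts 1/8 s, in which the tool goes at most 62.5 mm and 10.7 degrees, less where a joint would pass 70% of its speed; a pose out of reach is approached as far as the arm can. A call with a gripper value outside its range is refused whole. The fingers move at their own pace and stop on an object; "grip_force" is the grip in N (left out, the last holds). Time passes only in rows, so rows that repeat a pose let the fingers close. It gives the time, the measured TCP pose, the force and the opening at its end, in the units of the state.
- monitor.observe(): the state, without advancing time (a new reading comes with each control period).
- viewer.read_camera(name): name is "scene" or "side" or "wrist"; returns the picture (400x640x3 uint8, red, green, blue); there is no depth.
- viewer.camera_params(name): a dict with "camera_matrix" (3x3 intrinsics, pixels), "R" (3x3) and "t" (3): a world point X has camera coordinates R X + t. Camera axes: x right, y down, z forward; pixel columns grow to the right and rows downward; lengths in m; the calibration is good to about 2 mm. A picture is of the moment at which its call begins: read the wrist's pose just before it. camera_params takes no time and is no camera call; for the wrist camera it gives the pose at the moment of the call.
- robot.hand_in(): hands the job in, once; it reports no verdict.
The state is a dict: "time": time; "qpos": joint angles; "qvel": joint speeds; "joint_efforts": joint torques, N m; "tool_pos": TCP position; "tool_rot": TCP orientation; "contact_force": force on the tool from outside, world axes, zero at the start; "torque": the same for the moment, N m; "opening": finger opening in m.
Only numpy, scipy, OpenCV 4.12 (cv2) and the standard library are available. Lean on these libraries where they do the work, as an engineer would, in place of code of your own. Each camera call takes 0.05 s, during which the arm holds its last target. There are 200 camera calls.

## Working session

There is one attempt and no reset: what is moved stays moved. The work goes in short steps, Python scripts to look and compute and a tool call to move; the robot and the scene stay as the last step left them, time stands still between calls to the robot, and variables do not carry over. Pictures are saved under pics/ and viewed, about 8 in all and at most 12, crops included, and the job is handed in when it is done.

Besides the shell and the picture viewer there is one more tool, called after ">>>" by a JSON object that holds its "api" and its "payload", one argument or row to a line. move_arm: Moves the arm, as the interface text tells. Its arguments: {"type":"object","properties":{"deltas":{"type":"array","items":{"type":"object","properties":{"x":{"type":"number"},"y":{"type":"number"},"z":{"type":"number"},"wx":{"type":"number"},"wy":{"type":"number"},"wz":{"type":"number"},"hand":{"type":"number"}}}},"grip_force":{"type":"number"}},"required":["deltas"]}

```bash
ls; mkdir -p pics; python3 - <<'E'
from cell import monitor, viewer, robot
import cv2,numpy as np
s=monitor.observe(); print(s)
for n in ("scene","side"):
    im=viewer.read_camera(n); cv2.imwrite(f"pics/{n}0.png",im[:,:,::-1])
    p=viewer.camera_params(n); print(n,np.round(p["camera_matrix"],1).tolist(),np.round(p["R"],3).tolist(),np.round(p["t"],3).tolist(), (-p["R"].T@p["t"]).round(3))
E
```

```text
pics
{'time': 0.0, 'qpos': array([-1.35900376e+00,  3.42706289e-01,  1.52504449e+00, -1.35437009e-05,
        1.27539861e+00, -1.46027915e-01]), 'qvel': array([ 4.97036052e-04,  1.49912656e-03, -1.02134299e-03,  1.49037872e-03,
       -7.99177060e-05, -1.75920861e-03]), 'joint_efforts': array([-2.90578799e-03, -4.31250215e+01, -2.44222373e+01,  7.16560520e-02,
        5.59416006e-02, -1.08159143e-04]), 'tool_pos': array([ 0.18378639, -0.49133045,  0.22604391]), 'tool_rot': array([-3.14005060e+00, -2.13707136e-04,  3.57824272e-01]), 'contact_force': array([0.04435679, 0.72998985, 0.79003075]), 'torque': array([ 0.00230235, -0.04957282, -0.01183684]), 'opening': 0.09190755504752424}
scene [[375.2, 0.0, 318.2], [0.0, 375.2, 204.9], [0.0, 0.0, 1.0]] [[-0.894, -0.447, -0.007], [-0.314, 0.639, -0.702], [0.318, -0.626, -0.712]] [0.45, 0.225, 0.774] [0.227 0.542 0.713]
side [[431.4, 0.0, 327.5], [0.0, 431.4, 207.9], [0.0, 0.0, 1.0]] [[0.99, -0.142, 0.015], [-0.075, -0.61, -0.789], [0.121, 0.779, -0.615]] [-0.524, 0.137, 1.041] [ 0.403 -0.802  0.756]
```

View pics/scene0.png

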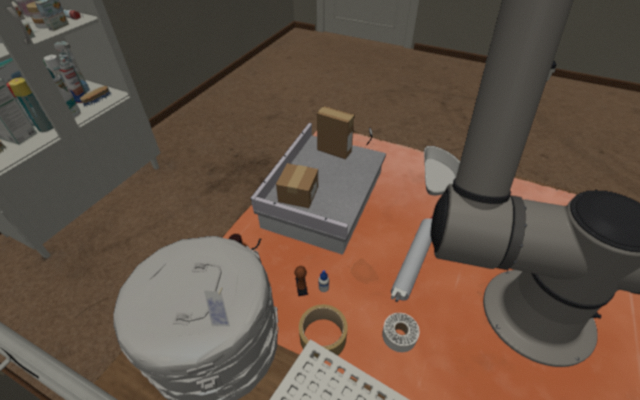

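View pics/side0.png

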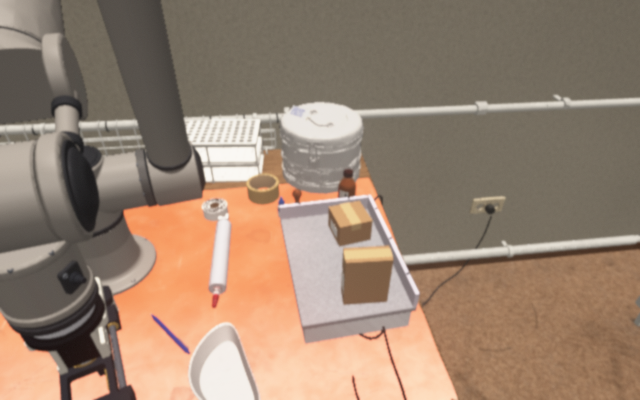

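```bash
cat > h.py <<'E'
from cell import monitor, viewer, robot
import cv2,numpy as np
def ray(p,uv,z):
    "pixels -> points on plane z"
    uv=np.atleast_2d(np.float64(uv)); K,R,t=p["camera_matrix"],p["R"],p["t"]
    c=-R.T@t; d=(R.T@np.linalg.inv(K)@np.c_[uv,np.ones(len(uv))].T).T
    return c+d*((z-c[2])/d[:,2])[:,None]
def proj(p,X):
    q=(p["R"]@np.atleast_2d(X).T).T+p["t"]; q=(p["camera_matrix"]@q.T).T; return q[:,:2]/q[:,2:]
def tri(p1,u1,p2,u2):
    P=[p["camera_matrix"]@np.c_[p["R"],p["t"]] for p in (p1,p2)]
    X=cv2.triangulatePoints(P[0],P[1],np.float64(u1).T,np.float64(u2).T); return (X[:3]/X[3]).T
E
python3 - <<'E'
from h import *
a=cv2.imread("pics/scene0.png");b=cv2.imread("pics/side0.png")
A=cv2.resize(a[95:250,245:400],(400,400),interpolation=cv2.INTER_CUBIC);B=cv2.resize(b[185:340,270:425],(400,400),interpolation=cv2.INTER_CUBIC)
cv2.imwrite("pics/c0.png",np.hstack([A,B]))
p=viewer.camera_params("scene");q=viewer.camera_params("side")
print("scene stop tops",ray(p,[[258,199],[352,222],[311,127]],.11).round(3).tolist())
print("side stop tops corner, left end, right end",ray(q,[[372,197],[280,204],[416,298]],.11).round(3).tolist())
print(viewer.camera_params("wrist"))
E
```

```text
scene stop tops [[0.628, 0.056, 0.11], [0.407, 0.026, 0.11], [0.653, -0.256, 0.11]]
side stop tops corner, left end, right end [[0.649, 0.047, 0.11], [0.417, 0.046, 0.11], [0.66, -0.284, 0.11]]
{'camera_matrix': array([[287.21621207,   0.        , 320.8714058 ],
       [  0.        , 287.21621207, 203.68456278],
       [  0.        ,   0.        ,   1.        ]]), 'R': array([[ 3.49286295e-01, -9.37016051e-01,  6.76521036e-05],
       [-9.05784803e-01, -3.37625908e-01,  2.56052019e-01],
       [-2.39902010e-01, -8.94967392e-02, -9.66663002e-01]]), 't': array([-0.52468105, -0.0306353 ,  0.38878483])}
```

View pics/c0.png

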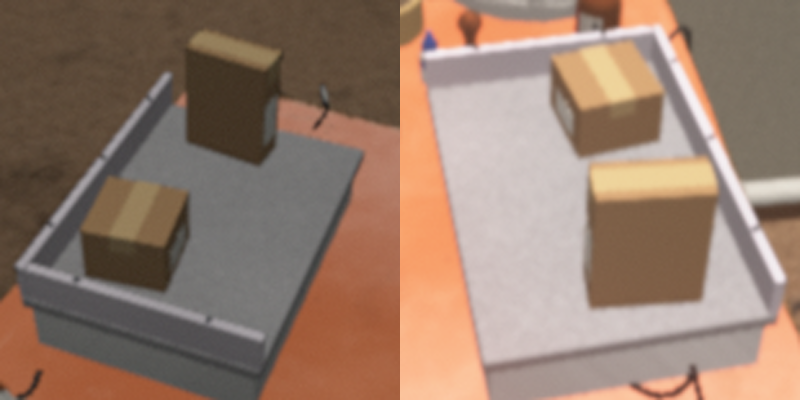

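```bash
python3 - <<'E'
from h import *
p=viewer.camera_params("scene");q=viewer.camera_params("side");w=viewer.camera_params("wrist")
S=lambda L:np.array(L)/2.581+[245,95]
T=lambda L:np.array(L)/2.581+[270,185]
print("stops outer: corner,left end,right end");print(ray(p,S([[18,268],[264,342],[168,75]]),.11).round(3),ray(q,T([[260,28],[23,52],[381,277]]),.11).round(3))
print("low");print(ray(p,S([[115,178],[190,187],[167,240],[83,230]]),.13).round(3),ray(q,T([[150,55],[230,42],[262,95],[178,112]]),.13).round(3))
print("tall");print(ray(p,S([[203,32],[282,52],[277,68],[187,42]]),.19).round(3),ray(q,T([[190,165],[315,158],[317,190],[187,197]]),.19).round(3))
print("wristcam",-w["R"].T@w["t"])
E
```

```text
stops outer: corner,left end,right end
[[ 0.641  0.062  0.11 ]
 [ 0.41   0.045  0.11 ]
 [ 0.662 -0.268  0.11 ]] [[ 0.646  0.052  0.11 ]
 [ 0.414  0.042  0.11 ]
 [ 0.667 -0.271  0.11 ]]
low
[[ 0.613 -0.065  0.13 ]
 [ 0.543 -0.085  0.13 ]
 [ 0.529 -0.01   0.13 ]
 [ 0.602  0.011  0.13 ]] [[ 0.529 -0.003  0.13 ]
 [ 0.606  0.008  0.13 ]
 [ 0.619 -0.072  0.13 ]
 [ 0.542 -0.085  0.13 ]]
tall
[[ 0.608 -0.246  0.19 ]
 [ 0.522 -0.246  0.19 ]
 [ 0.515 -0.218  0.19 ]
 [ 0.614 -0.222  0.19 ]] [[ 0.527 -0.214  0.19 ]
 [ 0.621 -0.219  0.19 ]
 [ 0.614 -0.252  0.19 ]
 [ 0.52  -0.247  0.19 ]]
wristcam [ 0.24878518 -0.46718287  0.38370363]
```

>>> {"api": "move_arm", "payload": {
  "deltas": [
    {"x": 0.452,"y": -0.311,"z": -0.024,"wz": 16.9,"hand": 0.43},
    {"x": 0.452,"y": -0.311,"z": -0.024,"wz": 16.9,"hand": 0.43},
    {"x": 0.452,"y": -0.311,"z": -0.024,"wz": 16.9,"hand": 0.43},
    {"x": 0.452,"y": -0.311,"z": -0.024,"wz": 16.9,"hand": 0.43},
    {"x": 0.452,"y": -0.311,"z": -0.024,"wz": 16.9,"hand": 0.43},
    {"x": 0.452,"y": -0.311,"z": -0.024,"wz": 16.9,"hand": 0.43},
    {"x": 0.452,"y": -0.311,"z": -0.024,"wz": 16.9,"hand": 0.43},
    {"x": 0.452,"y": -0.311,"z": -0.024,"wz": 16.9,"hand": 0.43}
  ]
}}

```text
schema error: expected keys x, y, z, wx, wy, wz, hand
```

>>> {"api": "move_arm", "payload": {
  "deltas": [
    {"x": 0,"hand": 0.43},
    {"x": 0,"hand": 0.43}
  ]
}}

```text
schema error: expected keys x, y, z, wx, wy, wz, hand
```

>>> {"api": "move_arm", "payload": {
  "deltas": [
    {"x": 0.452,"y": -0.311,"z": -0.024,"wx": 0,"wy": 0,"wz": 16.9,"hand": 0.43},
    {"x": 0.452,"y": -0.311,"z": -0.024,"wx": 0,"wy": 0,"wz": 16.9,"hand": 0.43},
    {"x": 0.452,"y": -0.311,"z": -0.024,"wx": 0,"wy": 0,"wz": 16.9,"hand": 0.43},
    {"x": 0.452,"y": -0.311,"z": -0.024,"wx": 0,"wy": 0,"wz": 16.9,"hand": 0.43},
    {"x": 0.452,"y": -0.311,"z": -0.024,"wx": 0,"wy": 0,"wz": 16.9,"hand": 0.43},
    {"x": 0.452,"y": -0.311,"z": -0.024,"wx": 0,"wy": 0,"wz": 16.9,"hand": 0.43},
    {"x": 0.452,"y": -0.311,"z": -0.024,"wx": 0,"wy": 0,"wz": 16.9,"hand": 0.43},
    {"x": 0.452,"y": -0.311,"z": -0.024,"wx": 0,"wy": 0,"wz": 16.9,"hand": 0.43}
  ]
}}

```text
time: 1.1
tool_pos: [0.47, -0.0818, 0.2484]
tool_rot: [3.141, 0.0, 0.063]
contact_force: [0.3, -1.1, -0.1]
opening: 0.0397
```

>>> {"api": "move_arm", "payload": {
  "deltas": [
    {"x": 0.025,"y": -0.035,"z": 0,"wx": 0,"wy": 0,"wz": 0,"hand": 0.43},
    {"x": 0.025,"y": -0.035,"z": 0,"wx": 0,"wy": 0,"wz": 0,"hand": 0.43}
  ]
}}

```text
time: 1.35
tool_pos: [0.4927, -0.0449, 0.2479]
tool_rot: [-3.141, 0.001, 0.067]
contact_force: [-0.9, -1.4, 0.2]
opening: 0.0395
```

```bash
python3 - <<'E'
from h import *
s=monitor.observe(); p=viewer.camera_params("wrist"); im=viewer.read_camera("wrist")
np.savez("w0.npz",**p); cv2.imwrite("pics/w0.png",im[:,:,::-1]); print(s["tool_pos"],s["tool_rot"],s["time"])
E
```

```text
[ 0.49268187 -0.04489336  0.24789075] [-3.14100986e+00  8.01795793e-04  6.72915500e-02] 1.35
```

View pics/w0.png

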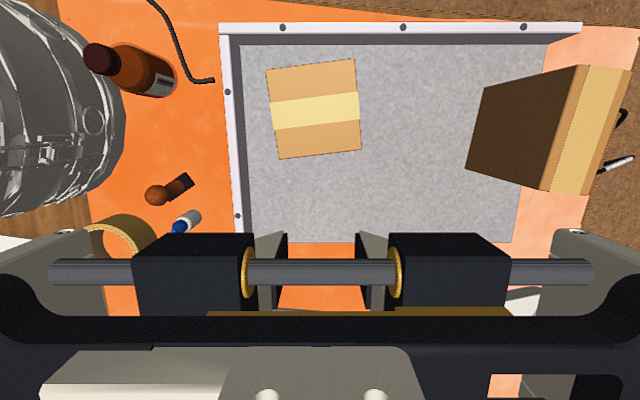

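```bash
python3 - <<'E'
from h import *
p=dict(np.load("w0.npz")); im=cv2.imread("pics/w0.png"); hsv=cv2.cvtColor(im,cv2.COLOR_BGR2HSV)
m=((hsv[:,:,0]>10)&(hsv[:,:,0]<28)&(hsv[:,:,1]>60)&(hsv[:,:,2]>90)).astype(np.uint8)
r=m.copy(); r[:]=0; r[45:175,245:380]=m[45:175,245:380]
c=max(cv2.findContours(r,0,2)[0],key=cv2.contourArea); b=cv2.boxPoints(cv2.minAreaRect(c)); P=ray(p,b,.13)
print("low box px",b.round(0).tolist(),cv2.contourArea(c)); print(P.round(4)); print("centre",P.mean(0))
for k in range(4): print(np.linalg.norm(P[k]-P[k-1]).round(4),np.degrees(np.arctan2(*(P[k]-P[k-1])[1::-1])).round(1))
# stop tops: pale, low saturation, bright
t=((hsv[:,:,1]<40)&(hsv[:,:,2]>215)).astype(np.uint8)
f=[]
for u in range(260,560,4):
    v=np.where(t[15:45,u])[0]
    if len(v): f.append((u,15+v.min(),15+v.max()+1))
g=[]
for v in range(50,220,4):
    u=np.where(t[v,210:250])[0]
    if len(u): g.append((210+u.min(),210+u.max()+1,v))
f=np.float32(f);g=np.float32(g)
def line(uv,z=.11):
    X=ray(p,uv,z)[:,:2].astype(np.float32); d=cv2.fitLine(X,cv2.DIST_HUBER,0,.01,.01).ravel(); return d
for n,uv in (("far outer",f[:,[0,1]]),("far inner",f[:,[0,2]]),("left outer",g[:,[0,2]]),("left inner",g[:,[1,2]])):
    d=line(uv); print(n,d.round(4),np.degrees(np.arctan2(d[1],d[0])).round(2))
print("tall top",ray(p,[[586,65],[632,70],[590,195],[548,190]],.19).round(3).tolist())
E
```

```text
low box px [[264.0, 69.0], [354.0, 58.0], [365.0, 149.0], [276.0, 160.0]] 7820.0
[[ 6.085e-01  1.270e-02  1.300e-01]
 [ 6.227e-01 -6.500e-02  1.300e-01]
 [ 5.455e-01 -8.320e-02  1.300e-01]
 [ 5.294e-01  6.000e-04  1.300e-01]]
centre [ 0.57651377 -0.03372743  0.13      ]
0.0801 8.7
0.0791 -79.7
0.0794 -166.7
0.0854 100.8
far outer [ 0.0664 -0.9978  0.6639 -0.1733] -86.19
far inner [ 0.0726 -0.9974  0.6504 -0.0958] -85.84
left outer [0.9976 0.0699 0.5473 0.0525] 4.01
left inner [0.9976 0.0686 0.5479 0.0441] 3.94
tall top [[0.615, -0.219, 0.19], [0.614, -0.252, 0.19], [0.526, -0.25, 0.19], [0.527, -0.217, 0.19]]
```

>>> {"api": "move_arm", "payload": {
  "deltas": [
    {"x": 0,"y": -0.005,"z": 0.06,"wx": 0,"wy": 0,"wz": 0,"hand": 0.43},
    {"x": 0,"y": -0.005,"z": 0.12,"wx": 0,"wy": 0,"wz": 0,"hand": 0.43},
    {"x": 0.005,"y": -0.005,"z": 0.155,"wx": 0,"wy": 0,"wz": 0,"hand": 0.43},
    {"x": 0.01,"y": -0.005,"z": 0.168,"wx": 0,"wy": 0,"wz": 0,"hand": 0.43},
    {"x": 0.02,"y": -0.005,"z": 0.168,"wx": 0,"wy": 0,"wz": 0,"hand": 0.43},
    {"x": 0.03,"y": -0.005,"z": 0.168,"wx": 0,"wy": 0,"wz": 0,"hand": 0.43},
    {"x": 0.04,"y": -0.005,"z": 0.168,"wx": 0,"wy": 0,"wz": 0,"hand": 0.43}
  ]
}}

```text
time: 2.28
tool_pos: [0.5328, -0.0398, 0.0818]
tool_rot: [3.141, -0.002, 0.063]
contact_force: [-1.3, 0.3, 0.3]
opening: 0.0394
```

>>> {"api": "move_arm", "payload": {
  "deltas": [
    {"x": 0.007,"y": 0,"z": 0,"wx": 0,"wy": 0,"wz": 0,"hand": 0.43},
    {"x": 0.014,"y": 0,"z": 0,"wx": 0,"wy": 0,"wz": 0,"hand": 0.43},
    {"x": 0.018,"y": 0,"z": 0,"wx": 0,"wy": 0,"wz": 0,"hand": 0.43},
    {"x": 0.018,"y": 0,"z": 0,"wx": 0,"wy": 0,"wz": 0,"hand": 0.43}
  ]
}}

```text
time: 2.78
tool_pos: [0.5502, -0.0386, 0.0804]
tool_rot: [3.141, -0.001, 0.063]
contact_force: [-0.7, 0.2, -0.5]
opening: 0.0393
```

>>> {"api": "move_arm", "payload": {
  "deltas": [
    {"x": 0.002,"y": 0,"z": 0,"wx": 0,"wy": 0,"wz": 0,"hand": 0.43},
    {"x": 0.004,"y": 0,"z": 0,"wx": 0,"wy": 0,"wz": 0,"hand": 0.43},
    {"x": 0.006,"y": 0,"z": 0,"wx": 0,"wy": 0,"wz": 0,"hand": 0.43},
    {"x": 0.006,"y": 0,"z": 0,"wx": 0,"wy": 0,"wz": 0,"hand": 0.43}
  ]
}}

```text
time: 3.28
tool_pos: [0.5535, -0.0384, 0.0804]
tool_rot: [-3.141, 0.005, 0.063]
contact_force: [-9.8, -1.7, 6.4]
opening: 0.0392
```

>>> {"api": "move_arm", "payload": {
  "deltas": [
    {"x": -0.02,"y": 0,"z": 0,"wx": 0,"wy": 0,"wz": 0,"hand": 0.43},
    {"x": -0.02,"y": 0,"z": -0.06,"wx": 0,"wy": 0,"wz": 0,"hand": 0.43},
    {"x": -0.02,"y": 0.02,"z": -0.1,"wx": 0,"wy": 0,"wz": -10,"hand": 0.43},
    {"x": 0,"y": 0.06,"z": -0.1,"wx": 0,"wy": 0,"wz": -20,"hand": 0.43},
    {"x": 0.03,"y": 0.067,"z": -0.1,"wx": 0,"wy": 0,"wz": -30,"hand": 0.43},
    {"x": 0.048,"y": 0.067,"z": -0.1,"wx": 0,"wy": 0,"wz": -40,"hand": 0.43},
    {"x": 0.048,"y": 0.067,"z": -0.1,"wx": 0,"wy": 0,"wz": -50,"hand": 0.43},
    {"x": 0.048,"y": 0.067,"z": -0.1,"wx": 0,"wy": 0,"wz": -60,"hand": 0.43}
  ]
}}

```text
time: 4.28
tool_pos: [0.6083, -0.1022, 0.1802]
tool_rot: [3.141, -0.0, 1.116]
contact_force: [-0.5, 0.9, -0.4]
opening: 0.0394
```

>>> {"api": "move_arm", "payload": {
  "deltas": [
    {"x": 0,"y": 0,"z": 0,"wx": 0,"wy": 0,"wz": -10,"hand": 0.43},
    {"x": 0,"y": 0,"z": 0,"wx": 0,"wy": 0,"wz": -20,"hand": 0.43},
    {"x": 0,"y": 0,"z": 0,"wx": 0,"wy": 0,"wz": -30.4,"hand": 0.43},
    {"x": 0,"y": 0,"z": 0,"wx": 0,"wy": 0,"wz": -30.4,"hand": 0.43}
  ]
}}

```text
time: 4.78
tool_pos: [0.608, -0.1022, 0.1805]
tool_rot: [3.141, 0.0, 1.639]
contact_force: [0.1, -0.1, -0.0]
opening: 0.0395
```

```bash
python3 - <<'E'
from h import *
s=monitor.observe(); p=viewer.camera_params("wrist"); im=viewer.read_camera("wrist")
np.savez("w1.npz",**p); cv2.imwrite("pics/w1.png",im[:,:,::-1]); print(s["tool_pos"],s["tool_rot"],s["time"])
E
```

```text
[ 0.60800026 -0.10218373  0.18049118] [3.14090140e+00 2.23950858e-04 1.63896564e+00] 4.775
```

View pics/w1.png

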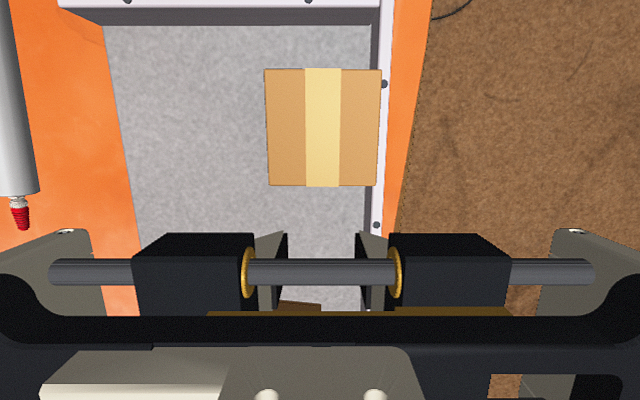

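>>> {"api": "move_arm", "payload": {
  "deltas": [
    {"x": 0,"y": 0,"z": 0.06,"wx": 0,"wy": 0,"wz": 0,"hand": 0.43},
    {"x": 0,"y": 0,"z": 0.1,"wx": 0,"wy": 0,"wz": 0,"hand": 0.43},
    {"x": 0.01,"y": 0,"z": 0.1,"wx": 0,"wy": 0,"wz": 0,"hand": 0.43},
    {"x": 0.02,"y": 0,"z": 0.1,"wx": 0,"wy": 0,"wz": 0,"hand": 0.43},
    {"x": 0.03,"y": 0,"z": 0.1,"wx": 0,"wy": 0,"wz": 0,"hand": 0.43},
    {"x": 0.04,"y": 0,"z": 0.1,"wx": 0,"wy": 0,"wz": 0,"hand": 0.43},
    {"x": 0.047,"y": 0,"z": 0.1,"wx": 0,"wy": 0,"wz": 0,"hand": 0.43},
    {"x": 0.053,"y": 0,"z": 0.1,"wx": 0,"wy": 0,"wz": 0,"hand": 0.43}
  ]
}}

```text
time: 5.82
tool_pos: [0.6043, -0.049, 0.0811]
tool_rot: [3.141, 0.001, 1.641]
contact_force: [-0.1, -2.9, 1.3]
opening: 0.0393
```

>>> {"api": "move_arm", "payload": {
  "deltas": [
    {"x": 0.002,"y": 0,"z": 0,"wx": 0,"wy": 0,"wz": 0,"hand": 0.43},
    {"x": 0.004,"y": 0,"z": 0,"wx": 0,"wy": 0,"wz": 0,"hand": 0.43},
    {"x": 0.006,"y": 0,"z": 0,"wx": 0,"wy": 0,"wz": 0,"hand": 0.43},
    {"x": 0.007,"y": 0,"z": 0,"wx": 0,"wy": 0,"wz": 0,"hand": 0.43}
  ]
}}

```text
time: 6.32
tool_pos: [0.6035, -0.0432, 0.0804]
tool_rot: [-3.142, 0.001, 1.64]
contact_force: [-0.0, -7.8, 1.7]
opening: 0.0397
```

>>> {"api": "move_arm", "payload": {
  "deltas": [
    {"x": 0.002,"y": 0,"z": 0,"wx": 0,"wy": 0,"wz": 0,"hand": 0.43},
    {"x": 0.003,"y": 0,"z": 0,"wx": 0,"wy": 0,"wz": 0,"hand": 0.43},
    {"x": 0.003,"y": 0,"z": 0,"wx": 0,"wy": 0,"wz": 0,"hand": 0.43}
  ]
}}

```text
time: 6.7
tool_pos: [0.6036, -0.0432, 0.0808]
tool_rot: [3.141, 0.005, 1.64]
contact_force: [-0.3, -18.0, 1.7]
opening: 0.0394
```

>>> {"api": "move_arm", "payload": {
  "deltas": [
    {"x": -0.04,"y": 0,"z": 0,"wx": 0,"wy": 0,"wz": 0,"hand": 0.43},
    {"x": -0.06,"y": 0,"z": -0.05,"wx": 0,"wy": 0,"wz": 0,"hand": 0.43},
    {"x": -0.06,"y": 0,"z": -0.11,"wx": 0,"wy": 0,"wz": 0,"hand": 0.43},
    {"x": -0.06,"y": 0,"z": -0.14,"wx": 0,"wy": 0,"wz": 0,"hand": 0.43},
    {"x": -0.06,"y": 0,"z": -0.14,"wx": 0,"wy": 0,"wz": 0,"hand": 0.43}
  ]
}}

```text
time: 7.32
tool_pos: [0.6084, -0.099, 0.223]
tool_rot: [3.137, 0.001, 1.641]
contact_force: [-0.2, -0.7, -0.5]
opening: 0.0397
```

```bash
python3 - <<'E'
from h import *
s=monitor.observe(); p=viewer.camera_params("wrist"); im=viewer.read_camera("wrist")
np.savez("w2.npz",**p); cv2.imwrite("pics/w2.png",im[:,:,::-1]); print(s["tool_pos"],s["tool_rot"],s["time"])
E
```

```text
[ 0.60841195 -0.09895205  0.22295037] [3.13712344e+00 9.09507808e-04 1.64070586e+00] 7.325
```

View pics/w2.png

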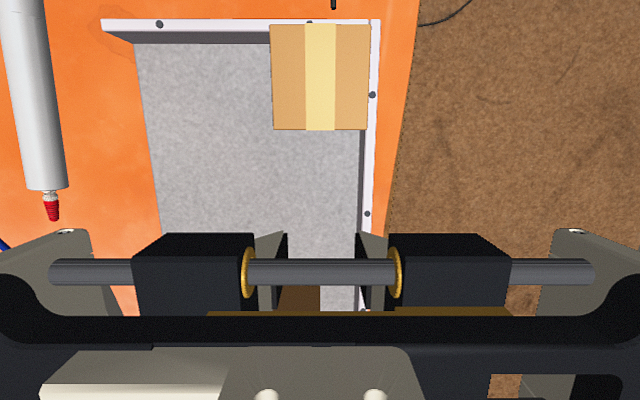

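```bash
cat >> h.py <<'E'
a=np.radians(4.0); C=np.array([.6395,.0505]); Rb=np.array([[np.cos(a),-np.sin(a)],[np.sin(a),np.cos(a)]])
def board(P): return (np.atleast_2d(P)[:,:2]-C)@Rb
def world(B): return np.atleast_2d(B)@Rb.T+C
E
python3 - <<'E'
from h import *
p=dict(np.load("w2.npz")); im=cv2.imread("pics/w2.png"); hsv=cv2.cvtColor(im,cv2.COLOR_BGR2HSV)
m=((hsv[:,:,0]>10)&(hsv[:,:,0]<28)&(hsv[:,:,1]>60)&(hsv[:,:,2]>150)).astype(np.uint8)
r=m*0; r[10:175,250:372]=m[10:175,250:372]
r=cv2.morphologyEx(r,cv2.MORPH_OPEN,np.ones((5,5)))
c=max(cv2.findContours(r,0,2)[0],key=cv2.contourArea); b=cv2.boxPoints(cv2.minAreaRect(c)); P=board(ray(p,b,.13))
print(b.round(1).tolist());print(P.round(4),P.mean(0).round(4))
t=((hsv[:,:,1]<40)&(hsv[:,:,2]>215))
for v in (140,160,200,220):
    u=np.where(t[v,345:385])[0]+345; print(v,u.min(),u.max(),board(ray(p,[[u.min(),v],[u.max()+1,v]],.11)).round(4).tolist())
for u in (160,200,240):
    v=np.where(t[10:60,u])[0]+10; print(u,v.min(),v.max(),board(ray(p,[[u,v.min()],[u,v.max()+1]],.11)).round(4).tolist())
print("tip start", world([-.0892,-.3285]), "tcp board",board(monitor.observe()["tool_pos"]))
E
```

```text
[[270.0, 23.0], [370.0, 23.0], [370.0, 129.0], [270.0, 129.0]]
[[-0.0795 -0.0003]
 [-0.0023 -0.0002]
 [ 0.0012 -0.0795]
 [-0.0832 -0.0795]] [-0.041  -0.0399]
140 366 374 [[0.0013, -0.0895], [0.0096, -0.0895]]
160 365 373 [[0.0011, -0.1078], [0.0096, -0.1079]]
200 364 371 [[0.0017, -0.1465], [0.0095, -0.1466]]
220 363 370 [[0.0015, -0.167], [0.0094, -0.167]]
160 19 29 [[-0.1735, 0.0087], [-0.1747, 0.0006]]
200 20 29 [[-0.1405, 0.008], [-0.1413, 0.0006]]
240 19 29 [[-0.1073, 0.0088], [-0.1079, 0.0007]]
tip start [[ 0.57343229 -0.28342207]] tcp board [[-0.04237023 -0.14661976]]
```

>>> {"api": "move_arm", "payload": {
  "deltas": [
    {"x": 0.01,"y": -0.06,"z": 0,"wx": 0,"wy": 0,"wz": 0,"hand": 0.43},
    {"x": 0.06,"y": -0.098,"z": 0,"wx": 0,"wy": 0,"wz": 0,"hand": 0.43},
    {"x": 0.107,"y": -0.098,"z": 0.03,"wx": 0,"wy": 0,"wz": 0,"hand": 0.43},
    {"x": 0.107,"y": -0.098,"z": 0.09,"wx": 0,"wy": 0,"wz": 0,"hand": 0.43},
    {"x": 0.107,"y": -0.098,"z": 0.143,"wx": 0,"wy": 0,"wz": 0,"hand": 0.43},
    {"x": 0.107,"y": -0.091,"z": 0.143,"wx": 0,"wy": 0,"wz": 0,"hand": 0.43},
    {"x": 0.107,"y": -0.084,"z": 0.143,"wx": 0,"wy": 0,"wz": 0,"hand": 0.43},
    {"x": 0.107,"y": -0.08,"z": 0.143,"wx": 0,"wy": 0,"wz": 0,"hand": 0.43}
  ]
}}

```text
time: 8.38
tool_pos: [0.5203, 0.0022, 0.0772]
tool_rot: [-3.141, -0.0, 1.641]
contact_force: [-0.2, 0.0, 0.5]
opening: 0.0397
```

>>> {"api": "move_arm", "payload": {
  "deltas": [
    {"x": 0,"y": 0.002,"z": 0,"wx": 0,"wy": 0,"wz": 0,"hand": 0.43},
    {"x": 0,"y": 0.004,"z": 0,"wx": 0,"wy": 0,"wz": 0,"hand": 0.43},
    {"x": 0,"y": 0.005,"z": 0,"wx": 0,"wy": 0,"wz": 0,"hand": 0.43}
  ]
}}

```text
time: 8.75
tool_pos: [0.5227, 0.0023, 0.0775]
tool_rot: [-3.136, -0.0, 1.641]
contact_force: [-12.1, -3.1, 8.4]
opening: 0.0395
```

>>> {"api": "move_arm", "payload": {
  "deltas": [
    {"x": 0,"y": -0.02,"z": 0,"wx": 0,"wy": 0,"wz": 0,"hand": 0.43},
    {"x": 0,"y": -0.02,"z": -0.06,"wx": 0,"wy": 0,"wz": 0,"hand": 0.43},
    {"x": -0.02,"y": -0.02,"z": -0.115,"wx": 0,"wy": 0,"wz": 0,"hand": 0.43},
    {"x": -0.05,"y": 0,"z": -0.165,"wx": 0,"wy": 0,"wz": 0,"hand": 0.43},
    {"x": -0.11,"y": 0.01,"z": -0.175,"wx": 0,"wy": 0,"wz": 0,"hand": 0.43},
    {"x": -0.17,"y": 0.02,"z": -0.175,"wx": 0,"wy": 0,"wz": 6,"hand": 0.43},
    {"x": -0.23,"y": 0.027,"z": -0.175,"wx": 0,"wy": 0,"wz": 6,"hand": 0.43},
    {"x": -0.286,"y": 0.027,"z": -0.175,"wx": 0,"wy": 0,"wz": 6,"hand": 0.43}
  ]
}}

```text
time: 9.75
tool_pos: [0.5723, -0.2831, 0.2526]
tool_rot: [3.141, 0.0, 1.536]
contact_force: [-0.0, 0.1, 0.2]
opening: 0.0392
```

```bash
python3 - <<'E'
from h import *
s=monitor.observe(); p=viewer.camera_params("wrist"); im=viewer.read_camera("wrist")
np.savez("w3.npz",**p); cv2.imwrite("pics/w3.png",im[:,:,::-1]); s=monitor.observe();print(s["tool_pos"],s["tool_rot"],s["time"],board(s["tool_pos"]))
E
```

```text
[ 0.5713239  -0.2901401   0.25170073] [3.14144333 0.00419061 1.53084157] 9.8 [[-0.09177188 -0.33505459]]
```

View pics/w3.png

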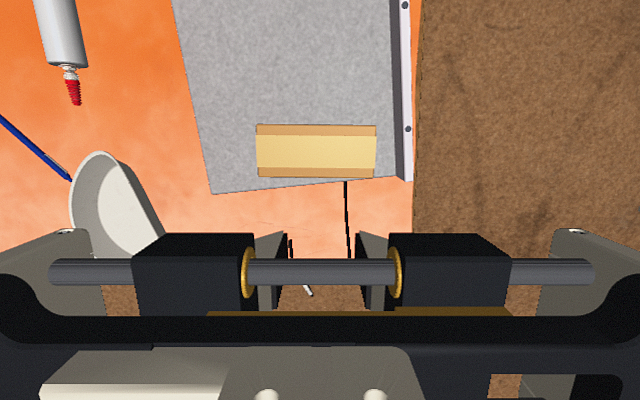

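>>> {"api": "move_arm", "payload": {
  "deltas": [
    {"x": 0,"y": 0,"z": 0.05,"wx": 0,"wy": 0,"wz": 0,"hand": 0.43},
    {"x": 0.005,"y": 0,"z": 0.087,"wx": 0,"wy": 0,"wz": 0,"hand": 0.43},
    {"x": 0.012,"y": 0,"z": 0.087,"wx": 0,"wy": 0,"wz": 0,"hand": 0.43},
    {"x": 0.02,"y": 0,"z": 0.087,"wx": 0,"wy": 0,"wz": 0,"hand": 0.43},
    {"x": 0.026,"y": 0,"z": 0.087,"wx": 0,"wy": 0,"wz": 0,"hand": 0.43},
    {"x": 0.032,"y": 0,"z": 0.087,"wx": 0,"wy": 0,"wz": 0,"hand": 0.43}
  ]
}}

```text
time: 10.55
tool_pos: [0.5739, -0.2488, 0.1671]
tool_rot: [3.139, 0.001, 1.536]
contact_force: [-0.9, -0.2, 0.5]
opening: 0.0395
```

>>> {"api": "move_arm", "payload": {
  "deltas": [
    {"x": 0.006,"y": 0,"z": 0,"wx": 0,"wy": 0,"wz": 0,"hand": 0.43},
    {"x": 0.012,"y": 0,"z": 0,"wx": 0,"wy": 0,"wz": 0,"hand": 0.43},
    {"x": 0.012,"y": 0,"z": 0,"wx": 0,"wy": 0,"wz": 0,"hand": 0.43}
  ]
}}

```text
time: 10.92
tool_pos: [0.5736, -0.2365, 0.1655]
tool_rot: [-3.141, -0.0, 1.536]
contact_force: [-0.4, 0.5, -0.0]
opening: 0.0391
```

```bash
python3 - <<'E'
from h import *
s=monitor.observe(); ims=viewer.read_camera("side")[150:350,250:450,::-1]
im=viewer.read_camera("wrist")[:,:,::-1]
cv2.imwrite("pics/w4.png",np.hstack([cv2.resize(ims,(320,320)),cv2.resize(im,(480,320))])); print(s["tool_pos"],s["contact_force"],s["time"],board(s["tool_pos"]))
E
```

```text
[ 0.57361069 -0.23653989  0.16550523] [-0.40745803  0.53208409 -0.00940441] 10.925 [[-0.0857517  -0.28174447]]
```

View pics/w4.png

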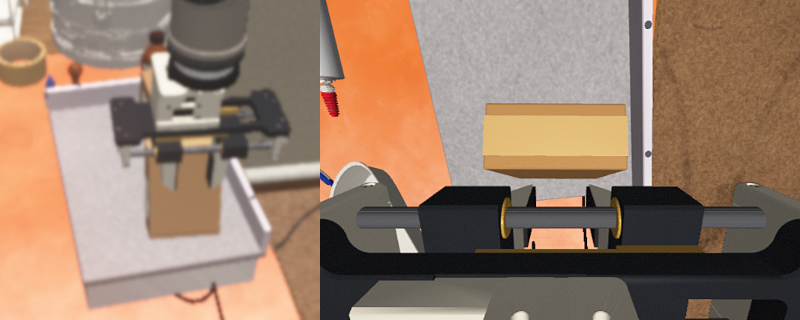

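>>> {"api": "move_arm", "payload": {
  "deltas": [
    {"x": 0.006,"y": 0,"z": 0,"wx": 0,"wy": 0,"wz": 0,"hand": 0.43},
    {"x": 0.012,"y": 0,"z": 0,"wx": 0,"wy": 0,"wz": 0,"hand": 0.43},
    {"x": 0.018,"y": 0,"z": 0,"wx": 0,"wy": 0,"wz": 0,"hand": 0.43},
    {"x": 0.022,"y": 0,"z": 0,"wx": 0,"wy": 0,"wz": 0,"hand": 0.43},
    {"x": 0.0,"y": 0,"z": 0,"wx": 0,"wy": 0,"wz": 0,"hand": 0.43},
    {"x": -0.03,"y": 0,"z": -0.03,"wx": 0,"wy": 0,"wz": 0,"hand": 0.43},
    {"x": -0.05,"y": 0,"z": -0.08,"wx": 0,"wy": 0,"wz": 0,"hand": 0.43},
    {"x": -0.05,"y": 0,"z": -0.08,"wx": 0,"wy": 0,"wz": 0,"hand": 0.43}
  ]
}}

```text
time: 12.02
tool_pos: [0.5729, -0.2909, 0.25]
tool_rot: [3.134, 0.005, 1.533]
contact_force: [1.3, 1.0, -0.8]
opening: 0.0392
```

```bash
python3 - <<'E'
from h import *
s=monitor.observe(); p=viewer.camera_params("wrist"); im=viewer.read_camera("wrist")
np.savez("w5.npz",**p); cv2.imwrite("pics/w5.png",im[:,:,::-1]); print(s["tool_pos"],s["tool_rot"],s["contact_force"],s["time"],board(s["tool_pos"]))
E
```

```text
[ 0.57292927 -0.2909322   0.2500021 ] [3.13400654 0.00549812 1.53306588] [ 1.3324745   1.03000199 -0.81818499] 12.025 [[-0.09022567 -0.33595675]]
```

View pics/w5.png

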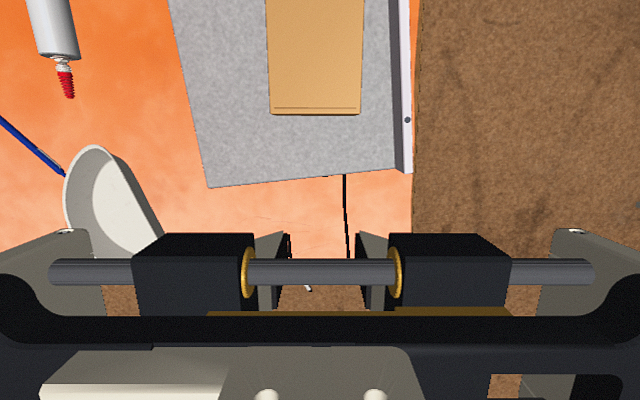

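```bash
python3 - <<'E'
from h import *
p=dict(np.load("w5.npz"))
print(board(ray(p,[[270,114],[361,114],[363,2],[266,2]],.11)).round(4))
E
```

```text
[[-0.1297 -0.2503]
 [-0.0403 -0.26  ]
 [-0.0316 -0.164 ]
 [-0.1184 -0.1549]]
```

>>> {"api": "move_arm", "payload": {
  "deltas": [
    {"x": 0.03,"y": -0.03,"z": 0,"wx": 0,"wy": 0,"wz": 10.5,"hand": 0.43},
    {"x": 0.06,"y": -0.06,"z": 0,"wx": 0,"wy": 0,"wz": 21,"hand": 0.43},
    {"x": 0.1,"y": -0.0845,"z": 0,"wx": 0,"wy": 0,"wz": 31.5,"hand": 0.43},
    {"x": 0.133,"y": -0.0845,"z": 0,"wx": 0,"wy": 0,"wz": 42,"hand": 0.43},
    {"x": 0.133,"y": -0.0845,"z": 0,"wx": 0,"wy": 0,"wz": 52.5,"hand": 0.43},
    {"x": 0.133,"y": -0.0845,"z": 0,"wx": 0,"wy": 0,"wz": 63,"hand": 0.43},
    {"x": 0.133,"y": -0.0845,"z": 0,"wx": 0,"wy": 0,"wz": 73.5,"hand": 0.43},
    {"x": 0.133,"y": -0.0845,"z": 0,"wx": 0,"wy": 0,"wz": 83.8,"hand": 0.43}
  ]
}}

```text
time: 13.08
tool_pos: [0.4914, -0.1509, 0.2441]
tool_rot: [-3.141, 0.002, 0.068]
contact_force: [0.1, 0.6, -0.3]
opening: 0.0393
```

>>> {"api": "move_arm", "payload": {
  "deltas": [
    {"x": 0,"y": 0,"z": 0.06,"wx": 0,"wy": 0,"wz": 0,"hand": 0.43},
    {"x": 0,"y": 0,"z": 0.12,"wx": 0,"wy": 0,"wz": 0,"hand": 0.43},
    {"x": 0,"y": 0,"z": 0.17,"wx": 0,"wy": 0,"wz": 0,"hand": 0.43},
    {"x": 0,"y": 0,"z": 0.17,"wx": 0,"wy": 0,"wz": 0,"hand": 0.43}
  ]
}}

```text
time: 13.58
tool_pos: [0.4906, -0.1506, 0.0728]
tool_rot: [-3.139, 0.004, 0.073]
contact_force: [-0.1, 0.0, 0.5]
opening: 0.0395
```

>>> {"api": "move_arm", "payload": {
  "deltas": [
    {"x": 0.01,"y": 0,"z": -0.007,"wx": 0,"wy": 0,"wz": 0,"hand": 0.43},
    {"x": 0.02,"y": 0,"z": -0.007,"wx": 0,"wy": 0,"wz": 0,"hand": 0.43},
    {"x": 0.028,"y": 0,"z": -0.007,"wx": 0,"wy": 0,"wz": 0,"hand": 0.43},
    {"x": 0.035,"y": 0,"z": -0.007,"wx": 0,"wy": 0,"wz": 0,"hand": 0.43},
    {"x": 0.042,"y": 0,"z": -0.007,"wx": 0,"wy": 0,"wz": 0,"hand": 0.43},
    {"x": 0.049,"y": 0,"z": -0.007,"wx": 0,"wy": 0,"wz": 0,"hand": 0.43},
    {"x": 0.054,"y": 0,"z": -0.007,"wx": 0,"wy": 0,"wz": 0,"hand": 0.43},
    {"x": 0.057,"y": 0,"z": -0.007,"wx": 0,"wy": 0,"wz": 0,"hand": 0.43}
  ]
}}

```text
time: 14.58
tool_pos: [0.5491, -0.1469, 0.0824]
tool_rot: [3.142, 0.0, 0.073]
contact_force: [-1.6, -1.0, 1.5]
opening: 0.0392
```

>>> {"api": "move_arm", "payload": {
  "deltas": [
    {"x": 0.002,"y": 0,"z": 0,"wx": 0,"wy": 0,"wz": 0,"hand": 0.43},
    {"x": 0.004,"y": 0,"z": 0,"wx": 0,"wy": 0,"wz": 0,"hand": 0.43},
    {"x": 0.005,"y": 0,"z": 0,"wx": 0,"wy": 0,"wz": 0,"hand": 0.43},
    {"x": 0.005,"y": 0,"z": 0,"wx": 0,"wy": 0,"wz": 0,"hand": 0.43}
  ]
}}

```text
time: 15.08
tool_pos: [0.5512, -0.1466, 0.0825]
tool_rot: [-3.141, 0.006, 0.073]
contact_force: [-11.8, -1.2, 7.0]
opening: 0.0395
```

>>> {"api": "move_arm", "payload": {
  "deltas": [
    {"x": -0.02,"y": 0,"z": 0,"wx": 0,"wy": 0,"wz": 0,"hand": 0.43},
    {"x": -0.02,"y": 0,"z": -0.06,"wx": 0,"wy": 0,"wz": 0,"hand": 0.43},
    {"x": -0.01,"y": 0.03,"z": -0.1,"wx": 0,"wy": 0,"wz": -10.5,"hand": 0.43},
    {"x": 0.02,"y": 0.06,"z": -0.1,"wx": 0,"wy": 0,"wz": -21,"hand": 0.43},
    {"x": 0.052,"y": 0.1,"z": -0.1,"wx": 0,"wy": 0,"wz": -31.5,"hand": 0.43},
    {"x": 0.052,"y": 0.1,"z": -0.1,"wx": 0,"wy": 0,"wz": -42,"hand": 0.43},
    {"x": 0.052,"y": 0.1,"z": -0.1,"wx": 0,"wy": 0,"wz": -52.5,"hand": 0.43},
    {"x": 0.052,"y": 0.1,"z": -0.1,"wx": 0,"wy": 0,"wz": -63,"hand": 0.43}
  ]
}}

```text
time: 16.08
tool_pos: [0.6133, -0.2427, 0.1822]
tool_rot: [3.141, -0.0, 1.179]
contact_force: [-0.1, 0.2, 0.7]
opening: 0.0394
```

>>> {"api": "move_arm", "payload": {
  "deltas": [
    {"x": 0,"y": 0,"z": 0,"wx": 0,"wy": 0,"wz": -10,"hand": 0.43},
    {"x": 0,"y": 0,"z": 0,"wx": 0,"wy": 0,"wz": -20,"hand": 0.43},
    {"x": 0,"y": 0,"z": 0,"wx": 0,"wy": 0,"wz": -26.8,"hand": 0.43},
    {"x": 0,"y": 0,"z": 0,"wx": 0,"wy": 0,"wz": -26.8,"hand": 0.43}
  ]
}}

```text
time: 16.58
tool_pos: [0.6133, -0.2426, 0.1825]
tool_rot: [3.141, 0.0, 1.639]
contact_force: [-0.3, -0.1, -0.4]
opening: 0.0391
```

```bash
python3 - <<'E'
from h import *
s=monitor.observe(); p=viewer.camera_params("wrist"); im=viewer.read_camera("wrist")
np.savez("w6.npz",**p); cv2.imwrite("pics/w6.png",im[:,:,::-1]); print(s["tool_pos"],s["tool_rot"],s["contact_force"],s["time"],board(s["tool_pos"]))
E
```

```text
[ 0.6132611  -0.24256735  0.18245421] [3.14112456e+00 1.05703724e-04 1.63940829e+00] [-0.31432069 -0.11145129 -0.39484339] 16.575 [[-0.04661833 -0.29052312]]
```

View pics/w6.png

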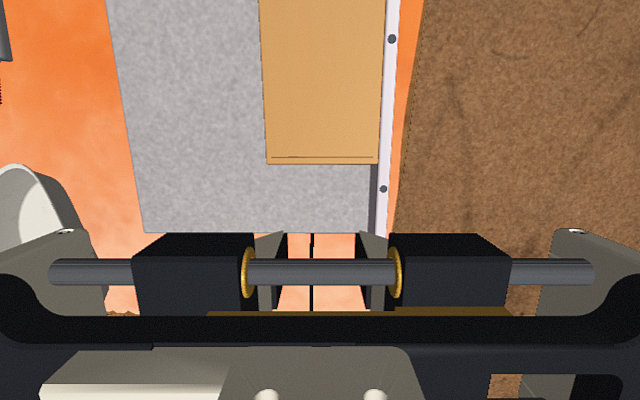

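>>> {"api": "move_arm", "payload": {
  "deltas": [
    {"x": 0,"y": 0,"z": 0.06,"wx": 0,"wy": 0,"wz": 0,"hand": 0.43},
    {"x": 0,"y": 0,"z": 0.1,"wx": 0,"wy": 0,"wz": 0,"hand": 0.43},
    {"x": 0.012,"y": 0,"z": 0.1,"wx": 0,"wy": 0,"wz": 0,"hand": 0.43},
    {"x": 0.022,"y": 0,"z": 0.1,"wx": 0,"wy": 0,"wz": 0,"hand": 0.43},
    {"x": 0.03,"y": 0,"z": 0.1,"wx": 0,"wy": 0,"wz": 0,"hand": 0.43},
    {"x": 0.038,"y": 0,"z": 0.1,"wx": 0,"wy": 0,"wz": 0,"hand": 0.43},
    {"x": 0.046,"y": 0,"z": 0.1,"wx": 0,"wy": 0,"wz": 0,"hand": 0.43},
    {"x": 0.054,"y": 0,"z": 0.1,"wx": 0,"wy": 0,"wz": 0,"hand": 0.43}
  ]
}}

```text
time: 17.62
tool_pos: [0.6094, -0.1884, 0.0829]
tool_rot: [3.141, 0.001, 1.64]
contact_force: [0.3, -1.2, 0.8]
opening: 0.0393
```

>>> {"api": "move_arm", "payload": {
  "deltas": [
    {"x": 0.007,"y": 0,"z": 0,"wx": 0,"wy": 0,"wz": 0,"hand": 0.43},
    {"x": 0.013,"y": 0,"z": 0,"wx": 0,"wy": 0,"wz": 0,"hand": 0.43},
    {"x": 0.019,"y": 0,"z": 0,"wx": 0,"wy": 0,"wz": 0,"hand": 0.43},
    {"x": 0.022,"y": 0,"z": 0,"wx": 0,"wy": 0,"wz": 0,"hand": 0.43},
    {"x": 0.023,"y": 0,"z": 0,"wx": 0,"wy": 0,"wz": 0,"hand": 0.43}
  ]
}}

```text
time: 18.25
tool_pos: [0.6077, -0.1656, 0.0824]
tool_rot: [-3.141, 0.0, 1.641]
contact_force: [-0.2, -1.3, -0.3]
opening: 0.0396
```

>>> {"api": "move_arm", "payload": {
  "deltas": [
    {"x": 0.002,"y": 0,"z": 0,"wx": 0,"wy": 0,"wz": 0,"hand": 0.43},
    {"x": 0.004,"y": 0,"z": 0,"wx": 0,"wy": 0,"wz": 0,"hand": 0.43},
    {"x": 0.005,"y": 0,"z": 0,"wx": 0,"wy": 0,"wz": 0,"hand": 0.43},
    {"x": 0.005,"y": 0,"z": 0,"wx": 0,"wy": 0,"wz": 0,"hand": 0.43}
  ]
}}

```text
time: 18.75
tool_pos: [0.6074, -0.1632, 0.0825]
tool_rot: [3.141, 0.004, 1.64]
contact_force: [0.8, -9.2, -1.0]
opening: 0.0393
```

>>> {"api": "move_arm", "payload": {
  "deltas": [
    {"x": -0.02,"y": 0,"z": 0,"wx": 0,"wy": 0,"wz": 0,"hand": 0.43},
    {"x": -0.02,"y": -0.02,"z": -0.055,"wx": 0,"wy": 0,"wz": 0,"hand": 0.43},
    {"x": 0,"y": -0.06,"z": -0.1,"wx": 0,"wy": 0,"wz": 0,"hand": 0.43},
    {"x": 0.04,"y": -0.1,"z": -0.1,"wx": 0,"wy": 0,"wz": 0,"hand": 0.43},
    {"x": 0.068,"y": -0.108,"z": -0.07,"wx": 0,"wy": 0,"wz": 0,"hand": 0.43},
    {"x": 0.068,"y": -0.108,"z": -0.02,"wx": 0,"wy": 0,"wz": 0,"hand": 0.43},
    {"x": 0.068,"y": -0.108,"z": 0,"wx": 0,"wy": 0,"wz": 0,"hand": 0.43},
    {"x": 0.068,"y": -0.1,"z": 0,"wx": 0,"wy": 0,"wz": 0,"hand": 0.43}
  ]
}}

```text
time: 19.75
tool_pos: [0.5019, -0.0998, 0.0812]
tool_rot: [-3.138, -0.002, 1.64]
contact_force: [0.4, -0.7, -0.2]
opening: 0.0393
```

>>> {"api": "move_arm", "payload": {
  "deltas": [
    {"x": 0,"y": 0.007,"z": 0,"wx": 0,"wy": 0,"wz": 0,"hand": 0.43},
    {"x": 0,"y": 0.012,"z": 0,"wx": 0,"wy": 0,"wz": 0,"hand": 0.43},
    {"x": 0,"y": 0.015,"z": 0,"wx": 0,"wy": 0,"wz": 0,"hand": 0.43},
    {"x": 0,"y": 0.018,"z": 0,"wx": 0,"wy": 0,"wz": 0,"hand": 0.43},
    {"x": 0,"y": 0.019,"z": 0,"wx": 0,"wy": 0,"wz": 0,"hand": 0.43}
  ]
}}

```text
time: 20.38
tool_pos: [0.5216, -0.0985, 0.0826]
tool_rot: [-3.141, 0.0, 1.641]
contact_force: [-3.0, 0.5, 2.3]
opening: 0.0394
```

>>> {"api": "move_arm", "payload": {
  "deltas": [
    {"x": 0,"y": 0.002,"z": 0,"wx": 0,"wy": 0,"wz": 0,"hand": 0.43},
    {"x": 0,"y": 0.003,"z": 0,"wx": 0,"wy": 0,"wz": 0,"hand": 0.43},
    {"x": 0,"y": 0.003,"z": 0,"wx": 0,"wy": 0,"wz": 0,"hand": 0.43}
  ]
}}

```text
time: 20.75
tool_pos: [0.5217, -0.0985, 0.0827]
tool_rot: [-3.135, -0.001, 1.641]
contact_force: [-14.0, -2.7, 11.5]
opening: 0.0394
```

>>> {"api": "move_arm", "payload": {
  "deltas": [
    {"x": 0,"y": -0.025,"z": 0,"wx": 0,"wy": 0,"wz": 0,"hand": 0.43},
    {"x": 0,"y": -0.025,"z": -0.06,"wx": 0,"wy": 0,"wz": 0,"hand": 0.43},
    {"x": -0.03,"y": 0.02,"z": -0.11,"wx": 0,"wy": 0,"wz": 0,"hand": 0.43},
    {"x": -0.08,"y": 0.04,"z": -0.15,"wx": 0,"wy": 0,"wz": 0,"hand": 0.43},
    {"x": -0.13,"y": 0.06,"z": -0.19,"wx": 0,"wy": 0,"wz": 0,"hand": 0.43},
    {"x": -0.15,"y": 0.07,"z": -0.22,"wx": 0,"wy": 0,"wz": 0,"hand": 0.43},
    {"x": -0.15,"y": 0.07,"z": -0.22,"wx": 0,"wy": 0,"wz": 0,"hand": 0.43}
  ]
}}

```text
time: 21.62
tool_pos: [0.6068, -0.2462, 0.3055]
tool_rot: [3.135, 0.004, 1.638]
contact_force: [-1.1, 0.3, -0.1]
opening: 0.0395
```

```bash
python3 - <<'E'
from h import *
s=monitor.observe(); p=viewer.camera_params("wrist"); im=viewer.read_camera("wrist")
np.savez("w7.npz",**p); cv2.imwrite("pics/w7.png",im[:,:,::-1]); print(s["tool_pos"],s["tool_rot"],s["contact_force"],s["time"],board(s["tool_pos"]))
E
```

```text
[ 0.60675369 -0.24616557  0.30549616] [3.13544331 0.00430434 1.63795393] [-1.09123512  0.31228456 -0.08307137] 21.625 [[-0.05336089 -0.29365864]]
```

View pics/w7.png

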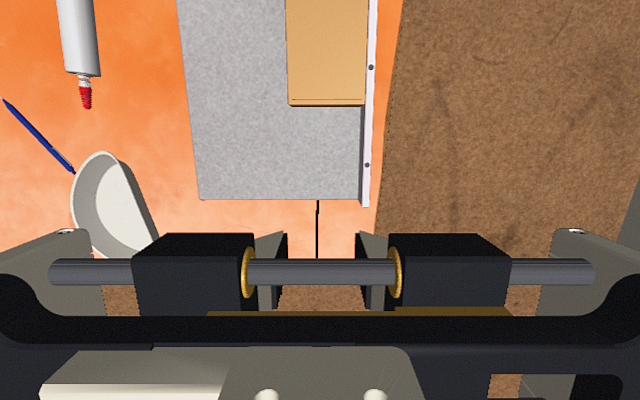

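>>> {"api": "move_arm", "payload": {
  "deltas": [
    {"x": 0.06,"y": 0,"z": 0,"wx": 0,"wy": 0,"wz": 0,"hand": 0.43},
    {"x": 0.12,"y": 0,"z": 0,"wx": 0,"wy": 0,"wz": 0,"hand": 0.43},
    {"x": 0.12,"y": 0,"z": 0,"wx": 0,"wy": 0,"wz": 0,"hand": 0.43},
    {"x": 0.12,"y": 0,"z": 0,"wx": 0,"wy": 0,"wz": 0,"hand": 0.43}
  ]
}}

```text
time: 22.18
tool_pos: [0.5961, -0.1226, 0.3017]
tool_rot: [-3.14, -0.0, 1.642]
contact_force: [0.0, -0.6, 0.2]
opening: 0.0394
```

```bash
python3 - <<'E'
from h import *
s=monitor.observe(); p=viewer.camera_params("wrist"); im=viewer.read_camera("wrist")
np.savez("w8.npz",**p); cv2.imwrite("pics/w8f.png",im[:,:,::-1]); cv2.imwrite("pics/w8.png",cv2.resize(im[0:235,180:420,::-1],(600,588),interpolation=cv2.INTER_CUBIC)); print(s["time"],board(s["tool_pos"]),s["tool_pos"])
# predicted pixels (full image -> crop x2.5) of ideal corners
B=lambda xy,z:np.c_[world(xy),np.full(len(xy),z)]
f=lambda q:((q-[180,0])*2.5).round(0).tolist()
print("tall ideal",f(proj(p,B([[-.09,-.2],[0,-.2],[0,-.08],[-.09,-.08]],.11))))
print("low ideal",f(proj(p,B([[-.08,-.08],[0,-.08],[0,0],[-.08,0]],.13))))
E
```

```text
22.175 [[-0.05533997 -0.16967838]] [ 0.596131   -0.12262538  0.30172348]
tall ideal [[283.0, 521.0], [461.0, 521.0], [471.0, 272.0], [276.0, 271.0]]
low ideal [[295.0, 269.0], [478.0, 269.0], [487.0, 62.0], [291.0, 62.0]]
```

View pics/w8.png

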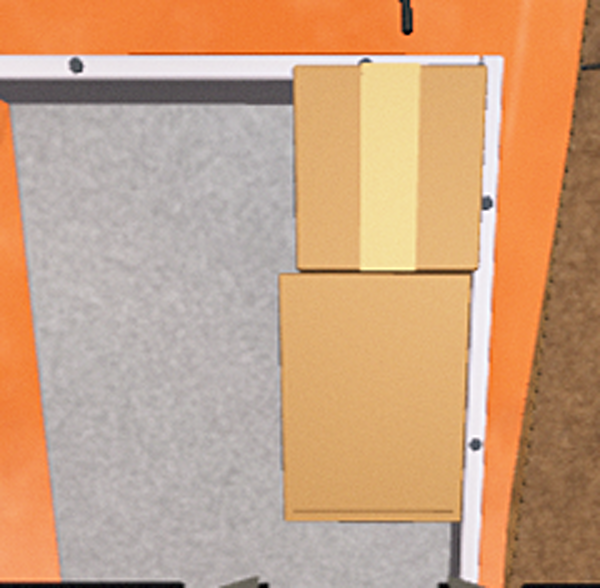

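```bash
python3 -c "
from cell import robot,monitor
print(robot.hand_in()); print(monitor.observe()['time'])"
```

```text
the job is handed in; nothing more can be done
None
the job is handed in; nothing more can be done
```

Both cartons are packed in the corner and I handed the job in at about 22 s of the 72 s allowed; no verdict came back.

**What I did:**
- I pushed the low carton flat against the far stop, then the left stop, and nudged it once more towards the far stop.
- I then tipped the tall carton towards the left stop by pushing high on its back face.
- I pushed it square against the far stop, along against the low carton, and nudged it once more towards the far stop.
- Every push ended with the finger stopped on firm contact, at about 9 to 18 N.

**Last checks:**
- In the final wrist picture, the top corners of both cartons lay within about 2 mm of where they should be when packed. Both looked square to the stops, and I saw no open gap between them.
- The largest differences were about 2 mm: at the low carton's left-stop edge and along the robot-side edge of the tall carton.
- The camera is only good to about 2 mm. A single contact reading on the tall carton also differed by about 2 mm from what I expected.
- At hand-in the tool was about 0.30 m above the desk, touching nothing.
- I never moved near the stamp, vial or tape, but did not re-measure them at the end.

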